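# Hang the weighing pan on the spring scale and set its tare marker

## Robot

A 6-joint arm with a two-finger parallel gripper is mounted at the origin on a cart in front of the work surface, level with it; the furniture and walls round the work are solid. World frame = base frame: x ahead of the robot, y to its left, z up, the work surface at z = 0. Lengths are in mm, angles in rad, forces in N, time in s.
With the tool pointing down it reaches from about 275 to 725 mm from the base axis. Payload 5.6 kg.
Tool frame: the origin (TCP) lies midway between the tips of the shut fingers; the grasp point (between the pads) lies 19 mm behind it; z points along the fingers, y is the line along which they close (so a half turn about z gives the same grasp; the last joint's range is limited). The gripper opens to 85 mm and grips with 20 to 120 N. Pads are 22 mm wide; open, the fingers measure 114 mm over their backs; the gripper's body (76 mm by 85 mm) begins 54 mm behind the grasp point. The pads swing forward as they close: fully open they stand 13 mm farther back than shut.
Start: joints at [-1.005, 0.255, 0.108, 0, -1.424, -0.285], TCP at [152.438, -528.446, 231.283] pointing down, gripper open.
Joint ranges: [-2.95, 2.95], [-1.21, 1.97], [-1.09, 1.5], [-2.87, 1.71], [-2.94, -0.07], [-3.05, 3.05]. Speed limits (rad/s): [2.57, 2.57, 3.14, 3.14, 3.14, 3.14].

## Interface

Orientations are given as a unit quaternion [x, y, z, w].
In Python, from rig import env gives the robot as it stands.
- The arm moves only by the tool drive_tool, never from a script. Its argument "rows" is a list of rows, each an object with "claw": the opening, from 0 (shut) to 1 (fully open); "offset": the shift along the tool's x, y, z in cm, a list of three; "roll": the turn about the tool's z in rad. In form: [{"claw": claw, "offset": [tx, ty, tz], "roll": roll}, ...]. A call has 1 to 5 rows; each row shifts and turns the commanded pose from where the row before left it, along the tool's axes as they then stand; what a row does not reach is not made up. A row lasts 1/10 s, in which the tool goes at most 50 mm and 8.59 degrees, less where a joint would pass 70% of its speed; a pose out of reach is approached as far as the arm can. A call is refused whole if a number of a shift passes 5 or a number of a turn 0.15, either way. A call with a gripper value outside its range is refused whole. The fingers move at their own pace and stop on an object; "squeeze" is the grip in N (left out, the last holds). Time passes only in rows, so rows that do not move let the fingers close. It gives the time, the measured TCP pose, the force, the opening and the grip force at its end, in the units of the state.
- env.read_state(): the state, without advancing time (a new reading comes with each control period).
- env.capture(name): name is "scene" or "top" or "wrist"; returns the picture (384x512x3 uint8, red, green, blue); there is no depth.
- env.camera_model(name): a dict with "intrinsics" (3x3 intrinsics, pixels), "R" (3x3) and "t" (3): a world point X has camera coordinates R X + t; the wrist camera has in their place "tool_from_camera" (4x4, takes a point from camera to tool coordinates, whose origin is the TCP and whose axes are the flange's). Camera axes: x right, y down, z forward; pixel columns grow to the right and rows downward; lengths in mm; the calibration is good to about 2 mm. A picture is of the moment at which its call begins: read the wrist's pose just before it. camera_model takes no time and is no camera call.
- env.finish_job(): hands the job in; it is judged then, once.
The state is a dict: "t": time; "qpos": joint angles; "dq": joint speeds; "effort": joint torques, N m; "eef_pos": TCP position; "tool_rot": TCP orientation; "ft_force": force on the tool from outside, world axes, zero at the start; "torque": the same for the moment, N m; "grip_width": opening from 0.0 (shut) to 1.0 (fully open); "gripper_force": force on a finger pad.
Only numpy, scipy, OpenCV 4.12 (cv2) and the standard library are available. Lean on these libraries where they do the work, as an engineer would, in place of code of your own. Each camera call takes 0.05 s, during which the arm holds its last target. There are 200 camera calls.

## Task

Get the spring scale ready for weighing into its pan: hang the steel pan by the peak of its wire arch on the scale's hook, in past the spring gate, and let the scale take the weight gently, with no drop, jerk or bounce, then let go and let it come fully to rest. Only then slide the yellow tare marker down until it stands level with the red pointer, and leave the pan hanging still. Do not overload the scale, and leave the things round about where they are.

Things in the scene. Friction and masses are not known exactly. Their poses are not given: they have to be found in the camera images.
- stand: Counter stand with a spring scale, fixed. Grey base plate 195x120x12 mm; steel post 112 mm behind the hook, 354 mm high; an arm from it carries the scale's case by its back (46 mm wide, 26 deep, z 261 to 364 mm) right over the hook; nothing stands higher. The white face is at x = -14 mm. Origin on the worktop under the hook; x points back to the post (face and hook mouth look to -x), z up
- hook: The scale's hook, 7 mm steel wire, on a rod that only slides up and down against a lightly damped spring, 120 N/m: it sinks 8.2 mm per 100 g from the first gram; hard stop at 60 mm. Origin on top of the wire in the bottom of the bend, where a load sits, 207 mm over the worktop unloaded; axes as the stand's. The bend lies in the x-z plane, 22 mm wide inside
- hook_tip (a point): Top of the hook's upturned tip, at x = -17, z = +23 mm from the hook's origin. The rod comes down at x = 0 to z = +49 mm, then passes behind on the +x side, so the mouth over the tip is about 22 mm high
- gate_hinge (a point): Hinge of the hook's brass spring gate, at x = 2, z = 45 mm from the hook's origin. The gate closes the mouth down to the tip. A bar pushed in over the tip toward +x, its underside at about z = 31 mm, swings it inward with 2 to 3 N; push it on to about x = -3 mm, then go down: below z = 12 mm the gate springs shut over it
- pointer_tip (a point): Tip of the red pointer on the scale's face; it moves with the hook (138 mm above the hook's origin)
- marker_knob (a point): Middle of the yellow tare marker's ribbed thumb knob, on its axis, level with the marker's index. The knob, 12 mm thick, sticks out toward -x beside the right edge of the face, x = -12 to -42 mm in the stand's frame, y = -29.5 mm. The marker slides straight up and down (62 mm; its top is level with the unloaded pointer), starts near the top and stays where left; 2 N moves it
- pan: Loose steel pan, 0.15 to 0.58 kg, centre of mass on its axis: a bowl 150 mm across the rim, 92 across the bottom, rim at z = 42 mm, with a rigid 5 mm wire arch over it in its y-z plane (feet at y = +-76 mm, shoulders at y = +-68, z = 74) that rises at about 27 degrees to a peak in the middle. Origin at the centre of the underside, z up; the grip tab is on the -x side
- pan_peak (a point): Underside of the arch's peak, where it sits on the hook, 120 mm above the pan's origin
- pan_grip (a point): Centre of the pan's dark wooden grip tab, at (-105, 0, 65) mm in the pan's frame: an upright plate 12 mm thick (along x), 44 wide along y, 34 tall, clear outside and above the rim, on a steel strip. Grip it from above, across its thickness; the scale's case stays clear of a gripper held upright there
- pepper_mill: Dark wooden pepper mill, 55 mm across, 168 mm high, standing; leave it alone. Origin under its centre
- honey_jar: Jar with a red lid, 56 mm across, 75 mm high, standing; leave it alone. Origin under its centre
- salt_shaker: Glass salt shaker with a grey cap, 44 mm across, 90 mm high, standing; leave it alone. Origin under its centre
- teaspoon: Teaspoon, 134 x 27 x 12 mm, lying; leave it alone. Origin under its centre

How it is judged (in metres and radians):
On the way, in this order (a step that is already met when the one before it is completed fails the run):
1. the pan hangs by the peak of its arch in the hook, let go and at rest (distance between pan_peak and hook below 0.008 m and contact force between pan and hook above 1.2 N and linear speed of pan below 0.03 m/s and angular speed of pan below 0.3 rad/s and linear speed of hook below 0.005 m/s and contact force between the fingers and pan below 0.05 N), for 1 s.
2. the tare marker stands level with the pointer (z of marker_knob in the frame of pointer_tip between -0.004 and 0.004 m), for 0.2 s.
At the end, for the whole second after the job is handed in: The pan hangs free, level and still in the hook by the peak of its arch (peak within 8 mm of the hook's bottom, tilt under 0.15 rad, pan slower than 30 mm/s), and the tare marker is level with the pointer within 4 mm (all of step 2 and distance between pan_peak and hook below 0.008 m and contact force between pan and hook above 1.2 N and angle between pan's own z axis and vertical below 0.15 rad and linear speed of pan below 0.03 m/s and angular speed of pan below 0.3 rad/s and linear speed of hook below 0.005 m/s); the robot touches nothing.
It fails at once if the pan jerked or dropped on the hook: it moves faster than 0.12 m/s while it loads the hook (linear speed of pan above 0.12 m/s and contact force between pan and hook above 0.5 N).
It fails at once if the pan bounces when let go: it moves faster than 0.05 m/s on the hook with the fingers off it (linear speed of pan above 0.05 m/s and contact force between pan and hook above 0.5 N and contact force between the fingers and pan below 0.05 N).
It fails at once if the scale overloaded: hook pulled more than 52 mm down (distance of hook from where it was at the start of the episode above 0.052 m).
It fails at once if pan and hook pressed together with more than 14 N (contact force between pan and hook above 14 N).
It fails at once if a bystander moved by more than 20 mm (distance of any of pepper_mill, honey_jar, salt_shaker, teaspoon from where it was at the start of the episode above 0.02 m).
It also fails if it takes over 69 s, if anything falls off the work surface, if the arm or the gripper's body presses on something with over 40 N, if the wrist force passes 120 N, or if a joint passes its speed limit or range.

## Working session

There is one attempt and no reset: what is moved stays moved. The work goes in short steps, Python scripts to look and compute and a tool call to move; the robot and the scene stay as the last step left them, time stands still between calls to the robot, and variables do not carry over. Pictures are saved under pics/ and viewed, at most 10 in all, crops included, and the job is handed in when it is done.

Besides the shell and the picture viewer there is one more tool, called after ">>>" as name([rows], argument=value, ...), one row to a line, values as JSON. drive_tool: Moves the arm, as the interface text tells. Its arguments: {"type":"object","properties":{"rows":{"type":"array","items":{"type":"object","properties":{"claw":{"type":"number"},"offset":{"type":"array","items":{"type":"number"}},"roll":{"type":"number"}}}},"squeeze":{"type":"number"}},"required":["rows"]}

```bash
mkdir -p pics; python3 - <<'E'
from rig import env
import cv2, numpy as np
s=env.read_state()
print({k:np.round(v,3) for k,v in s.items()})
for n in("scene","top"):
    im=env.capture(n); cv2.imwrite(f"pics/{n}0.png",im[:,:,::-1]); m=env.camera_model(n); print(n,{k:np.round(v,3).tolist() for k,v in m.items()})
print(env.camera_model("wrist"))
E
```

```text
{'t': np.float64(0.0), 'qpos': array([-1.005e+00,  2.560e-01,  1.070e-01, -1.000e-03, -1.424e+00,
       -2.850e-01]), 'dq': array([ 0.   ,  0.001, -0.001,  0.   , -0.001, -0.002]), 'effort': array([-0.0000e+00, -3.8663e+01,  2.3794e+01,  5.3650e+00, -6.0000e-03,
        0.0000e+00]), 'eef_pos': array([ 152.359, -527.953,  230.385]), 'tool_rot': array([-0.14 ,  0.99 ,  0.001, -0.   ]), 'ft_force': array([ 0.636,  0.418, -0.356]), 'torque': array([-0.003, -0.013,  0.012]), 'gripper_force': np.float64(0.0), 'grip_width': np.float64(1.0)}
scene {'intrinsics': [[376.935, 0.0, 256.248], [0.0, 376.935, 193.283], [0.0, 0.0, 1.0]], 'R': [[0.838, -0.546, -0.001], [-0.453, -0.694, -0.559], [0.305, 0.469, -0.829]], 't': [-325.379, 537.492, 909.973]}
top {'intrinsics': [[489.357, 0.0, 261.501], [0.0, 489.357, 189.481], [0.0, 0.0, 1.0]], 'R': [[-0.011, -1.0, -0.007], [-0.996, 0.011, -0.086], [0.086, 0.006, -0.996]], 't': [272.498, 564.715, 1567.906]}
{'intrinsics': array([[337.24909194,   0.        , 250.83521012],
       [  0.        , 337.24909194, 196.3726036 ],
       [  0.        ,   0.        ,   1.        ]]), 'tool_from_camera': array([[-4.53019262e-04, -9.47673844e-01, -3.19239848e-01,
         8.28056129e+01],
       [ 9.99999894e-01, -4.03604794e-04, -2.20942053e-04,
         6.96916081e-01],
       [ 8.05342716e-05, -3.19239914e-01,  9.47673926e-01,
        -1.42732007e+02],
       [ 0.00000000e+00,  0.00000000e+00,  0.00000000e+00,
         1.00000000e+00]])}
```

View pics/scene0.png

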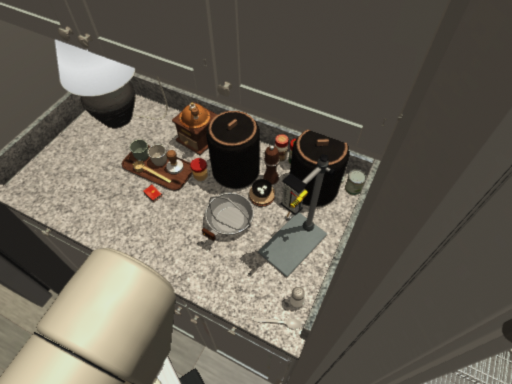

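View pics/top0.png

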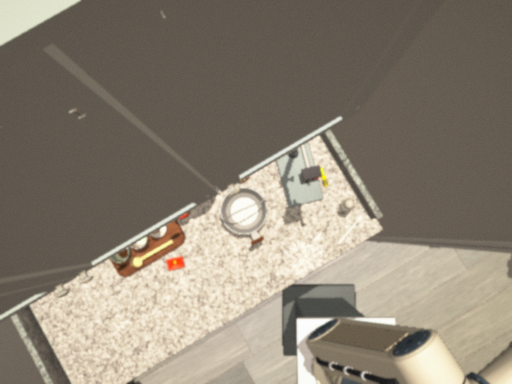

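The scene view shows the pan at (228,215), its tab at (208,233), the stand plate at (293,243) and the scale head near (295,190). In the top view the pan is at (244,212), the tab at (256,240), the case at (311,174) and the yellow marker at (324,177). I'll zoom in on both.

```bash
python3 - <<'E'
import cv2, numpy as np
a=cv2.imread("pics/scene0.png")[150:290,190:340]; b=cv2.imread("pics/top0.png")[130:270,215:365]
f=lambda x:cv2.resize(x,None,fx=5.2,fy=5.2,interpolation=cv2.INTER_CUBIC)
for i,x in(("a",a),("b",b)): cv2.imwrite(f"pics/z{i}.png",cv2.resize(x,(640,597),interpolation=cv2.INTER_CUBIC))
E
```

```text
(no output)
```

View pics/za.png

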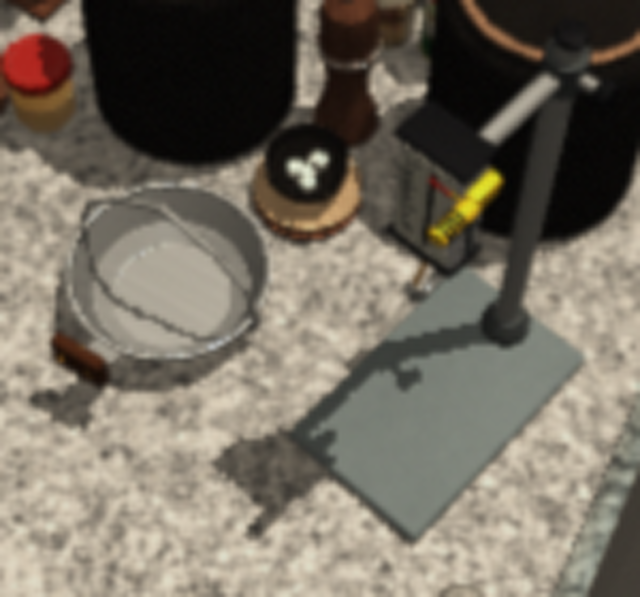

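View pics/zb.png

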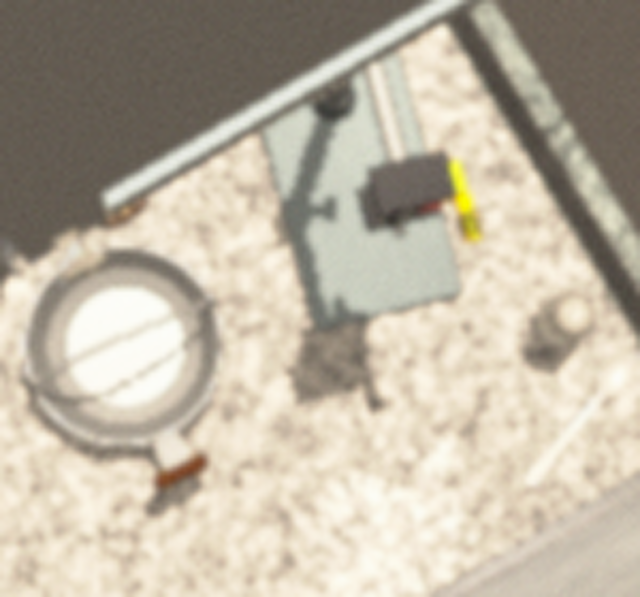

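The zooms show the plate's top corners in the scene crop at (295,435), (412,538), (583,355) and (475,272). The front corners in the top crop are (318,325) and (458,293). The knob tip is at (437,238) in the scene crop and (473,238) in the top crop. The tab is at (80,358) and (181,470), and the pan rim centre in the top crop is near (122,350).

```bash
cat > h.py <<'E'
import numpy as np, cv2
from rig import env
def ray(n,p):
    m=env.camera_model(n);R=m["R"];t=m["t"]
    d=R.T@np.linalg.solve(m["intrinsics"],[p[0],p[1],1.]);return -R.T@t,d/np.linalg.norm(d)
def onz(n,p,z):
    c,d=ray(n,p);return c+d*(z-c[2])/d[2]
def tri(*rs):
    A=sum(np.eye(3)-np.outer(d,d) for c,d in rs);b=sum((np.eye(3)-np.outer(d,d))@c for c,d in rs)
    X=np.linalg.solve(A,b);return X,[np.linalg.norm(np.cross(X-c,d)).round(1) for c,d in rs]
def wray(p,s):
    from scipy.spatial.transform import Rotation as Ro
    m=env.camera_model("wrist");T=m["tool_from_camera"];R=Ro.from_quat(s["tool_rot"]).as_matrix()
    d=R@T[:3,:3]@np.linalg.solve(m["intrinsics"],[p[0],p[1],1.]);return R@T[:3,3]+s["eef_pos"],d/np.linalg.norm(d)
def proj(n,X):
    m=env.camera_model(n);p=m["intrinsics"]@(m["R"]@np.asarray(X,float)+m["t"]);return p[:2]/p[2]
k=640/150
S=lambda u,v:(190+u/k,150+v/k)
T=lambda u,v:(215+u/k,130+v/k)
E
python3 - <<'E'
from h import *
P=[onz("scene",S(*p),12) for p in((295,435),(412,538),(583,355),(475,272))]
for p in P: print("plate",p.round(1))
F=[onz("top",T(*p),12) for p in((318,325),(458,293))];print("topfront",np.round(F,1))
print("post base",onz("scene",S(507,325),12).round(1))
print("case top scene",[onz("scene",S(*p),364).round(1) for p in((430,105),(397,133),(466,180),(500,150))])
print("case top top",[onz("top",T(*p),364).round(1) for p in((370,168),(445,153),(455,195),(378,212))])
print("knob tip",tri(ray("scene",S(437,238)),ray("top",T(473,238))))
print("tab",tri(ray("scene",S(80,358)),ray("top",T(181,470))))
print("rim c",onz("top",T(122,350),42), onz("scene",S(166,270),42))
print("arch ends top",onz("top",T(30,385),60),onz("top",T(208,303),60))
print("salt",onz("top",T(572,313),90),"arch pk",onz("top",T(95,397),40))
for c in("scene","top"): print(c,ray(c,(256,192))[0].round())
E
```

```text
plate [512.7 174.6  12. ]
plate [537.4  67.1  12. ]
plate [723.7 112.9  12. ]
plate [700.2 212.4  12. ]
topfront [[513.  175.2  12. ]
 [536.4  67.5  12. ]]
post base [692.6 163.1  12. ]
case top scene [array([587. , 159.3, 364. ]), array([561.5, 153.9, 364. ]), array([574. , 109.7, 364. ]), array([600.4, 115.3, 364. ])]
case top top [array([589.2, 160.5, 364. ]), array([597.8, 115.2, 364. ]), array([572.2, 109.8, 364. ]), array([562.5, 156.2, 364. ])]
knob tip (array([547.84684114,  97.30223627, 346.78664358]), [np.float64(0.1), np.float64(0.1)])
tab (array([404.78952749, 280.39526311,  71.8426079 ]), [np.float64(0.3), np.float64(0.3)])
rim c [494.24572635 324.4222909   42.        ] [498.27167058 324.90804084  42.        ]
arch ends top [468.28778442 392.18166436  60.        ] [527.80998923 259.33340073  60.        ]
salt [515.69167249  -6.01607994  90.        ] arch pk [459.23199967 345.07300016  40.        ]
scene [ 239. -231. 1055.]
top [ 431.  257. 1612.]
```

```bash
cat >> h.py <<'E'
from scipy.spatial.transform import Rotation as Ro
def go(pos,yaw=None):
    """delta in the tool's axes (cm) to a world TCP, and roll to bring tool y to world yaw"""
    s=env.read_state();R=Ro.from_quat(s["tool_rot"]).as_matrix()
    d=R.T@(np.array(pos)-s["eef_pos"])/10
    y=np.arctan2(R[1,1],R[0,1]);r=None if yaw is None else -((yaw-y+np.pi)%(2*np.pi)-np.pi)
    print("t",round(float(s["t"]),2),"pos",s["eef_pos"].round(1),"yaw",round(float(y),3),"tilt",R[:,2].round(3),"-> cm",d.round(2),"roll",r,"ft",s["ft_force"].round(2),"w",round(float(s["grip_width"]),3),"q6",s["qpos"].round(2))
E
python3 - <<'E'
from h import *
go((405,280.5,190),0.44+np.pi)
for p in((305,235),(350,140)): print(onz("scene",S(*p),0).round())
E
```

```text
t 0.1 pos [ 152.3 -528.   230.5] yaw 1.851 tilt [-0.001  0.002 -1.   ] -> cm [-46.68  70.68   4.16] roll -1.7301237381920096 ft [ 0.12 -0.31 -0.52] w 1.001 q6 [-1.01  0.26  0.11 -0.   -1.42 -0.28]
[615. 316.   0.]
[696. 372.   0.]
```

>>> drive_tool([
  {"claw": 0.6,"offset": [-2.33,3.53,0.2],"roll": 0},
  {"claw": 0.6,"offset": [-2.33,3.53,0.2],"roll": 0},
  {"claw": 0.6,"offset": [-2.33,3.53,0.2],"roll": 0},
  {"claw": 0.6,"offset": [-2.33,3.53,0.2],"roll": 0},
  {"claw": 0.6,"offset": [-2.33,3.53,0.2],"roll": 0},
])

```text
t: 0.6
eef_pos: [215.3, -324.9, 220.8]
tool_rot: [-0.14, 0.99, 0.0, -0.0]
ft_force: [1.8, 0.2, 0.2]
grip_width: 0.598
gripper_force: 0.0
```

>>> drive_tool([
  {"claw": 0.6,"offset": [-2.33,3.53,0.2],"roll": 0},
  {"claw": 0.6,"offset": [-2.33,3.53,0.2],"roll": 0},
  {"claw": 0.6,"offset": [-2.33,3.53,0.2],"roll": 0},
  {"claw": 0.6,"offset": [-2.33,3.53,0.2],"roll": 0},
  {"claw": 0.6,"offset": [-2.33,3.53,0.2],"roll": 0},
])

```text
t: 1.1
eef_pos: [278.2, -123.1, 211.2]
tool_rot: [-0.14, 0.99, 0.0, 0.0]
ft_force: [2.0, -0.0, 0.2]
grip_width: 0.601
gripper_force: 0.0
```

>>> drive_tool([
  {"claw": 0.6,"offset": [-2.33,3.53,0.2],"roll": 0},
  {"claw": 0.6,"offset": [-2.33,3.53,0.2],"roll": 0},
  {"claw": 0.6,"offset": [-2.33,3.53,0.2],"roll": 0},
  {"claw": 0.6,"offset": [-2.33,3.53,0.2],"roll": 0},
  {"claw": 0.6,"offset": [-2.33,3.53,0.2],"roll": 0},
])

```text
t: 1.6
eef_pos: [341.3, 79.0, 201.2]
tool_rot: [-0.14, 0.99, 0.0, 0.0]
ft_force: [1.2, -0.7, 1.2]
grip_width: 0.601
gripper_force: 0.0
```

>>> drive_tool([
  {"claw": 0.6,"offset": [-2.33,3.53,0.2],"roll": 0},
  {"claw": 0.6,"offset": [-2.33,3.53,0.2],"roll": 0},
  {"claw": 0.6,"offset": [-2.33,3.53,0.2],"roll": 0},
  {"claw": 0.6,"offset": [0,0,0],"roll": -0.14},
  {"claw": 0.6,"offset": [0,0,0],"roll": -0.14},
])

```text
t: 2.1
eef_pos: [379.1, 199.2, 194.3]
tool_rot: [-0.28, 0.96, -0.001, -0.001]
ft_force: [0.0, 0.1, -0.8]
grip_width: 0.602
gripper_force: 0.0
```

>>> drive_tool([
  {"claw": 0.6,"offset": [0,0,0],"roll": -0.14},
  {"claw": 0.6,"offset": [0,0,0],"roll": -0.14},
  {"claw": 0.6,"offset": [0,0,0],"roll": -0.14},
  {"claw": 0.6,"offset": [0,0,0],"roll": -0.14},
  {"claw": 0.6,"offset": [0,0,0],"roll": -0.14},
])

```text
t: 2.6
eef_pos: [379.0, 198.1, 194.9]
tool_rot: [-0.592, 0.806, 0.0, -0.0]
ft_force: [-0.6, 0.1, -0.7]
grip_width: 0.605
gripper_force: 0.0
```

>>> drive_tool([
  {"claw": 0.6,"offset": [0,0,0],"roll": -0.14},
  {"claw": 0.6,"offset": [0,0,0],"roll": -0.14},
  {"claw": 0.6,"offset": [0,0,0],"roll": -0.14},
  {"claw": 0.6,"offset": [0,0,0],"roll": -0.14},
  {"claw": 0.6,"offset": [0,0,0],"roll": -0.14},
])

```text
t: 3.1
eef_pos: [379.0, 198.1, 194.9]
tool_rot: [0.832, -0.554, -0.0, 0.0]
ft_force: [0.3, 0.7, -0.1]
grip_width: 0.598
gripper_force: 0.0
```

```bash
python3 - <<'E'
from h import *
go((405,280.5,150),0.44+np.pi)
s=env.read_state();im=env.capture("wrist");cv2.imwrite("pics/w1.png",im[:,:,::-1]);np.savez("w1",**s)
E
```

```text
t 3.1 pos [379.  198.1 194.9] yaw -2.746 tilt [-0.001 -0.    -1.   ] -> cm [-6.6  -5.58  4.49] roll -0.04429923588347506 ft [ 0.3   0.65 -0.13] w 0.598 q6 [ 0.85  0.03 -0.25 -0.   -1.29 -0.45]
```

View pics/w1.png

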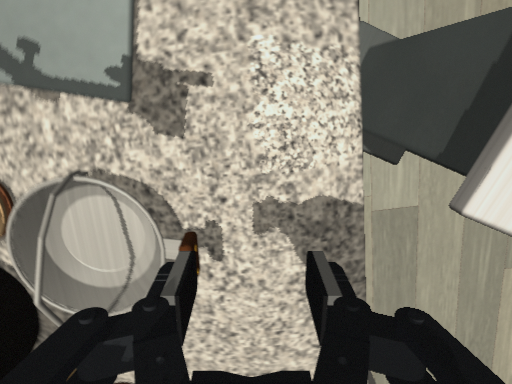

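The wrist view shows the tab's near end at (190,240), the pan at left and the stand plate at upper left. The tab lies where the two views put it, so I'll move over it and descend.

>>> drive_tool([
  {"claw": 0.6,"offset": [-1.32,-1.12,0.9],"roll": -0.04},
  {"claw": 0.6,"offset": [-1.32,-1.12,0.9],"roll": 0},
  {"claw": 0.6,"offset": [-1.32,-1.12,0.9],"roll": 0},
  {"claw": 0.6,"offset": [-1.32,-1.12,0.9],"roll": 0},
  {"claw": 0.6,"offset": [-1.32,-1.12,0.9],"roll": 0},
])

```text
t: 3.65
eef_pos: [403.3, 281.9, 149.6]
tool_rot: [0.841, -0.541, -0.0, 0.0]
ft_force: [-0.8, -0.3, 0.2]
grip_width: 0.601
gripper_force: 0.0
```

```bash
python3 - <<'E'
from h import *
go((405,280.5,52),0.44+np.pi)
for n,box in(("top",(235,225,280,255)),("scene",(195,220,225,245))):
    im=cv2.imread(f"pics/{n}0.png").astype(int);b,g,r=im[...,0],im[...,1],im[...,2]
    m=((r-b>35)&(r<170)).astype(np.uint8);M=np.zeros_like(m);x0,y0,x1,y1=box;M[y0:y1,x0:x1]=m[y0:y1,x0:x1]
    ys,xs=np.nonzero(M);print(n,len(xs),xs.mean(),ys.mean(),cv2.minAreaRect(np.c_[xs,ys].astype(np.float32)))
    if n=="top": print(onz(n,(xs.mean(),ys.mean()),80)); pt=(xs.mean(),ys.mean())
    else: print(tri(ray("top",pt),ray(n,(xs.mean(),ys.mean()))))
s=env.read_state();im=env.capture("wrist");cv2.imwrite("pics/w2.png",im[:,:,::-1])
b,g,r=[im[...,i].astype(int) for i in(2,1,0)];m=((r-b>40)&(r<170));m[:,:100]=0;m[:,420:]=0
n,l,st,c=cv2.connectedComponentsWithStats(m.astype(np.uint8))
i=1+np.argmax(st[1:,4]);ys,xs=np.nonzero(l==i);R=cv2.minAreaRect(np.c_[xs,ys].astype(np.float32));print(st[i],R)
for q in list(cv2.boxPoints(R))+[R[0]]:
    cc,d=wray(q,s);print((cc+d*(82-cc[2])/d[2]).round(1))
E
```

```text
t 3.65 pos [403.3 281.9 149.6] yaw -2.715 tilt [-0.001 -0.    -1.   ] -> cm [ 0.2  -0.1   9.76] roll -0.012987492092038977 ft [-0.83 -0.29  0.23] w 0.601 q6 [ 0.93  0.18 -0.2  -0.   -1.19 -0.5 ]
top 51 256.72549019607845 240.72549019607843 ((256.7500305175781, 240.75003051757812), (5.059643268585205, 12.33288288116455), 71.56504821777344)
[402.915094   282.56060745  80.        ]
scene 42 207.47619047619048 231.8095238095238 ((207.56155395507812, 231.50772094726562), (11.65926456451416, 6.077702045440674), 7.125016689300537)
(array([403.1704661 , 282.43485846,  83.30009313]), [np.float64(0.2), np.float64(0.2)])
[238 183  21  48 713] ((248.0, 206.5), (47.0, 20.0), 90.0)
[418.6 267.2  82. ]
[406.8 261.8  82. ]
[392.8 292.   82. ]
[405.2 297.7  82. ]
[406.  279.3  82. ]
```

View pics/w2.png

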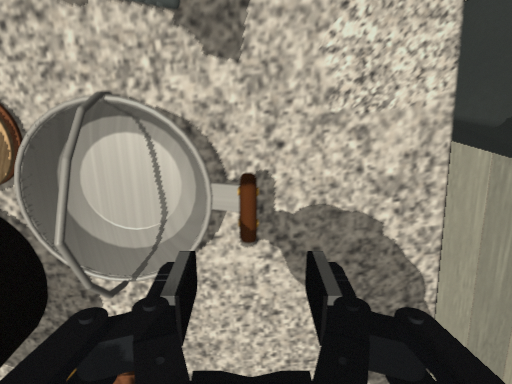

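The wrist view shows the tab upright between the pads, centred at (248,207), with pan and arch to the left. Yaw and position are good, so I'll descend and close.

>>> drive_tool([
  {"claw": 0.6,"offset": [0.13,0,2.2],"roll": 0},
  {"claw": 0.6,"offset": [0,0,2.2],"roll": 0},
  {"claw": 0.6,"offset": [0,0,2.2],"roll": 0},
  {"claw": 0.6,"offset": [0,0,1.7],"roll": 0},
  {"claw": 0.6,"offset": [0,0,1.4],"roll": 0},
])

```text
t: 4.2
eef_pos: [403.4, 279.6, 52.0]
tool_rot: [0.841, -0.541, -0.0, 0.001]
ft_force: [0.3, 0.3, 0.4]
grip_width: 0.6
gripper_force: 0.0
```

>>> drive_tool([
  {"claw": 0.35,"offset": [0,0,0],"roll": 0},
  {"claw": 0.25,"offset": [0,0,0],"roll": 0},
  {"claw": 0.18,"offset": [0,0,0],"roll": 0},
  {"claw": 0.1,"offset": [0,0,0],"roll": 0},
  {"claw": 0,"offset": [0,0,0],"roll": 0},
], squeeze=60)

```text
t: 4.7
eef_pos: [404.4, 280.7, 54.3]
tool_rot: [0.842, -0.54, 0.0, -0.001]
ft_force: [-1.2, -0.3, 3.2]
grip_width: 0.129
gripper_force: 59.3
```

>>> drive_tool([
  {"claw": 0,"offset": [0,0,0],"roll": 0},
  {"claw": 0,"offset": [0,0,0],"roll": 0},
  {"claw": 0,"offset": [0,0,0],"roll": 0},
], squeeze=110)

```text
t: 5.0
eef_pos: [404.3, 280.6, 54.3]
tool_rot: [0.842, -0.54, 0.0, -0.001]
ft_force: [-1.4, -1.6, 6.3]
grip_width: 0.12
gripper_force: 107.7
```

>>> drive_tool([
  {"claw": 0,"offset": [0,0,-0.5],"roll": 0},
  {"claw": 0,"offset": [0,0,-1],"roll": 0},
  {"claw": 0,"offset": [0,0,-2],"roll": 0},
  {"claw": 0,"offset": [0,0,-2.5],"roll": 0},
  {"claw": 0,"offset": [0,0,-2.5],"roll": 0},
])

```text
t: 5.5
eef_pos: [403.5, 279.9, 139.3]
tool_rot: [0.842, -0.54, -0.0, 0.001]
ft_force: [-0.2, 0.5, -2.4]
grip_width: 0.119
gripper_force: 107.6
```

>>> drive_tool([
  {"claw": 0,"offset": [0,0,-2],"roll": 0},
  {"claw": 0,"offset": [0,0,-1],"roll": 0},
  {"claw": 0,"offset": [0,0,-0.5],"roll": 0},
  {"claw": 0,"offset": [0,0,0],"roll": 0},
  {"claw": 0,"offset": [0,0,0],"roll": 0},
])

```text
t: 6.0
eef_pos: [403.4, 279.8, 172.1]
tool_rot: [0.842, -0.54, -0.0, 0.001]
ft_force: [0.5, -0.5, -2.8]
grip_width: 0.119
gripper_force: 107.7
```

```bash
python3 - <<'E'
from h import *
y=.22;c=np.array([581.5,135.3]);X=np.array([np.cos(y),np.sin(y)])
f=[]
for i in range(5):
    im=env.capture("wrist");s=env.read_state();f.append(np.r_[s["ft_force"],s["torque"]])
print(np.mean(f,0).round(2),np.std(f,0).round(2));cv2.imwrite("pics/w3.png",im[:,:,::-1])
go(np.r_[c-X*(105+60),174],0.22+np.pi)
E
```

```text
[ 0.11  0.02 -1.99 -0.11  0.19 -0.02] [0.43 0.32 0.2  0.02 0.03 0.03]
t 6.25 pos [403.7 280.  172.7] yaw -2.712 tilt [-0.001 -0.001 -1.   ] -> cm [17.13  6.01 -0.12] roll 0.21001445396212404 ft [-0.56  0.08 -1.81] w 0.119 q6 [ 0.93  0.17 -0.15 -0.   -1.25 -0.5 ]
```

View pics/w3.png

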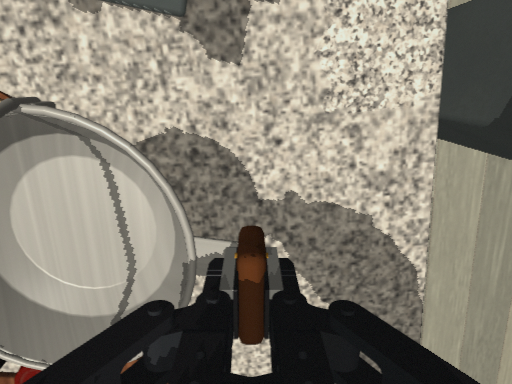

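Tab held; pan lifted level (tab at x≈252, rows 227–342). The weight is about 2.1 N, so the hook should sink about 17 mm. I'll roll first, then compute the staging move.

>>> drive_tool([
  {"claw": 0,"offset": [0,0,0],"roll": 0.07},
  {"claw": 0,"offset": [0,0,0],"roll": 0.07},
  {"claw": 0,"offset": [0,0,0],"roll": 0.07},
  {"claw": 0,"offset": [0,0,0],"roll": 0},
])

```text
t: 6.65
eef_pos: [403.9, 280.2, 173.0]
tool_rot: [0.78, -0.625, -0.0, 0.0]
ft_force: [0.0, -0.1, -1.6]
grip_width: 0.12
gripper_force: 107.6
```

```bash
python3 - <<'E'
from h import *
m=env.camera_model("wrist");T=m["tool_from_camera"]
for p in((252,227),(252,342)):
    d=T[:3,:3]@np.linalg.solve(m["intrinsics"],[*p,1.]);print((T[:3,3]+d*(-28-T[2,3])/d[2]).round(1))
y=.22;c=np.array([581.5,135.3]);X=np.array([np.cos(y),np.sin(y)])
go(np.r_[c-X*(105+60),173],0.22+np.pi)
E
```

```text
[ 30.9   1.  -28. ]
[-21.7   1.1 -28. ]
t 6.65 pos [403.9 280.2 173. ] yaw -2.922 tilt [-0. -0. -1.] -> cm [1.802e+01 2.310e+00 1.000e-02] roll -0.000639584844279284 ft [ 0.03 -0.1  -1.62] w 0.12 q6 [ 0.93  0.17 -0.15 -0.   -1.25 -0.71]
```

>>> drive_tool([
  {"claw": 0,"offset": [1,0.13,0],"roll": 0},
  {"claw": 0,"offset": [2,0.26,0],"roll": 0},
  {"claw": 0,"offset": [2.5,0.32,0],"roll": 0},
  {"claw": 0,"offset": [2.5,0.32,0],"roll": 0},
  {"claw": 0,"offset": [2.5,0.32,0],"roll": 0},
])

```text
t: 7.15
eef_pos: [413.5, 173.3, 173.3]
tool_rot: [0.781, -0.624, 0.0, 0.0]
ft_force: [0.5, -0.6, -1.8]
grip_width: 0.12
gripper_force: 107.6
```

>>> drive_tool([
  {"claw": 0,"offset": [2.5,0.32,0],"roll": 0},
  {"claw": 0,"offset": [2.5,0.32,0],"roll": 0},
  {"claw": 0,"offset": [1.7,0.22,0],"roll": 0},
  {"claw": 0,"offset": [0.8,0.1,0],"roll": 0},
  {"claw": 0,"offset": [0,0,0],"roll": 0},
])

```text
t: 7.65
eef_pos: [420.6, 98.6, 173.3]
tool_rot: [0.78, -0.626, 0.0, -0.0]
ft_force: [-0.5, 0.1, -2.0]
grip_width: 0.116
gripper_force: 107.6
```

```bash
python3 - <<'E'
from h import *
y=.22;c=np.array([581.5,135.3]);X=np.array([np.cos(y),np.sin(y)])
ims=[env.capture("scene"),env.capture("top"),env.capture("wrist")]
go(np.r_[c-X*(105+60),173],0.22+np.pi)
hk=np.array([*c,207]);R=Ro.from_euler("z",y).as_matrix()
for nm,p in(("hook",(0,0,0)),("tip",(-17,0,23)),("knob",(-42,-29.5,138)),("peak exp",(-60,0,31)),("ptr",(-14,0,138))): print(nm,[proj(n,hk+R@np.array(p,float)).round(1) for n in("scene","top")])
for n,i in zip("stw",ims): cv2.imwrite(f"pics/s2{n}.png",i[:,:,::-1])
z=lambda i,x,y,w:cv2.resize(i[y:y+w,x:x+w],(400,400),interpolation=cv2.INTER_CUBIC)
cv2.imwrite("pics/v2.png",np.hstack([z(ims[0],235,165,100),z(ims[1],250,130,100)])[:,:,::-1])
E
```

```text
t 7.8 pos [420.7 100.  173.3] yaw -2.921 tilt [ 0.  0. -1.] -> cm [0.07 0.04 0.03] roll 0.0007169328346599002 ft [-0.91  0.29 -1.56] w 0.114 q6 [ 0.6   0.05 -0.29 -0.   -1.23 -0.38]
hook [array([290., 218.]), array([306.4, 178.8])]
tip [array([286.2, 217.6]), array([308.5, 183.7])]
knob [array([292. , 206.4]), array([325.8, 186.2])]
peak exp [array([274.8, 226.8]), array([312.4, 198.3])]
ptr [array([290.3, 191.3]), array([312.2, 178.3])]
```

View pics/v2.png

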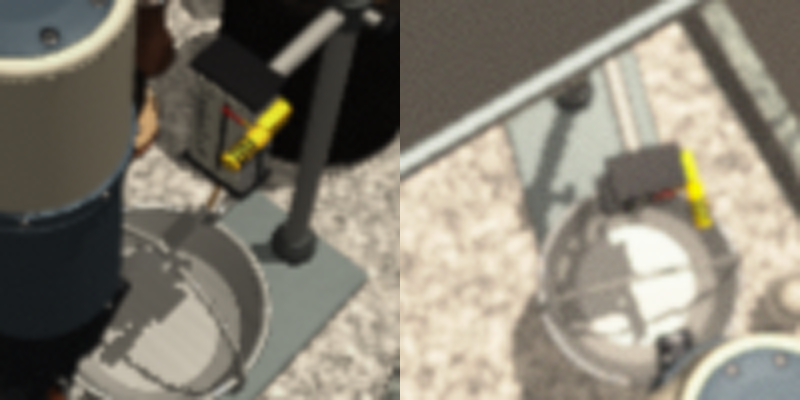

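The crops show the arch's bend near scene crop (165,250) and top crop (650,277). The projected peak is at (159,247) and (650,273), and the hook tip is clear behind it. I'll check lateral centring by projecting the shoulders.

```bash
python3 - <<'E'
from h import *
s=env.read_state();y=.22;R=Ro.from_euler("z",y).as_matrix()
o=s["eef_pos"]+R@np.array([105,0,-54.3])
print("pan origin",o.round(1))
for nm,p in(("peak top",(0,0,125)),("sh+",(0,68,76)),("sh-",(0,-68,76)),("foot+",(0,76,42)),("foot-",(0,-76,42)),("back",(75,0,42))):
    a=o+R@np.array(p,float);q=proj("scene",a);r=proj("top",a);print(nm,((q-[235,165])*4).round(),((r-[250,130])*4+[400,0]).round())
# bowl rim columns in the top picture: grey-dark wall against granite, row scan
im=cv2.imread("pics/s2t.png")
g=cv2.cvtColor(im,cv2.COLOR_BGR2GRAY)
b=proj("top",o+R@np.array([0,0,42.])).round().astype(int);print("rim centre px",b)
for r in range(b[1]-6,b[1]+8,2): print(r,g[r,b[0]-36:b[0]-14].tolist(),g[r,b[0]+14:b[0]+36].tolist())
E
```

```text
pan origin [523.2 122.9 119. ]
peak top [159. 241.] [649. 272.]
sh+ [ 80. 214.] [552. 298.]
sh- [236. 346.] [734. 255.]
foot+ [ 72. 232.] [539. 303.]
foot- [241. 377.] [738. 256.]
back [229. 232.] [615. 182.]
rim centre px [310 200]
194 [225, 218, 208, 214, 220, 225, 230, 233, 231, 217, 195, 189, 162, 135, 127, 129, 144, 148, 129, 116, 118, 125] [177, 175, 171, 153, 135, 137, 142, 146, 148, 152, 156, 180, 211, 220, 223, 227, 223, 216, 224, 231, 233, 231]
196 [222, 212, 202, 205, 211, 223, 232, 235, 228, 213, 205, 199, 160, 132, 130, 145, 162, 155, 133, 115, 122, 138] [177, 180, 171, 161, 144, 137, 132, 127, 120, 120, 151, 186, 213, 218, 216, 212, 199, 195, 204, 220, 223, 225]
198 [217, 213, 212, 216, 220, 218, 224, 224, 214, 201, 190, 182, 153, 134, 127, 142, 157, 135, 115, 118, 132, 146] [181, 178, 178, 171, 152, 130, 118, 107, 110, 132, 174, 198, 211, 213, 211, 215, 223, 223, 220, 215, 209, 207]
200 [209, 210, 213, 216, 214, 211, 219, 224, 223, 206, 181, 164, 147, 138, 128, 127, 124, 119, 110, 119, 135, 144] [200, 187, 184, 180, 164, 137, 115, 119, 125, 137, 167, 198, 209, 213, 219, 225, 219, 204, 186, 172, 163, 165]
202 [218, 218, 210, 196, 196, 205, 213, 216, 210, 190, 174, 168, 148, 134, 126, 109, 110, 119, 128, 133, 140, 148] [193, 174, 161, 150, 141, 125, 123, 124, 128, 141, 166, 193, 209, 213, 214, 220, 210, 179, 156, 146, 151, 170]
204 [230, 227, 217, 213, 210, 206, 204, 189, 156, 134, 153, 180, 157, 134, 136, 137, 134, 138, 136, 130, 135, 140] [158, 145, 149, 156, 149, 132, 127, 129, 127, 153, 187, 207, 217, 212, 196, 169, 152, 150, 146, 134, 143, 171]
206 [194, 188, 185, 195, 211, 214, 194, 155, 119, 114, 116, 119, 118, 123, 131, 127, 115, 107, 108, 113, 124, 135] [177, 179, 185, 170, 153, 134, 129, 125, 131, 167, 209, 217, 211, 203, 186, 150, 131, 139, 144, 142, 135, 144]
```

```bash
python3 - <<'E'
from h import *
a=cv2.imread("pics/s2s.png")[205:270,250:310]
cv2.imwrite("pics/v3.png",cv2.resize(a,None,fx=9,fy=9,interpolation=cv2.INTER_CUBIC))
s=env.read_state();y=.22;R=Ro.from_euler("z",y).as_matrix()
o=s["eef_pos"]+R@np.array([105,0,-54.3])
P=lambda p:((proj("scene",o+R@np.array(p,float))-[250,205])*9).round()
print("peak",P((0,0,122.5)),"sh-",P((0,-68,74)),"half-",P((0,-34,98)),"foot-",P((0,-76,42)))
t=np.linspace(0,2*np.pi,200);C=np.array([P((75*np.cos(k),75*np.sin(k),42)) for k in t]);print("rim right",C[C[:,0].argmax()],"rim up",C[C[:,1].argmin()])
E
```

```text
peak [223. 187.] sh- [396. 423.] half- [310. 306.] foot- [408. 489.]
rim right [468. 356.] rim up [217. 100.]
```

View pics/v3.png

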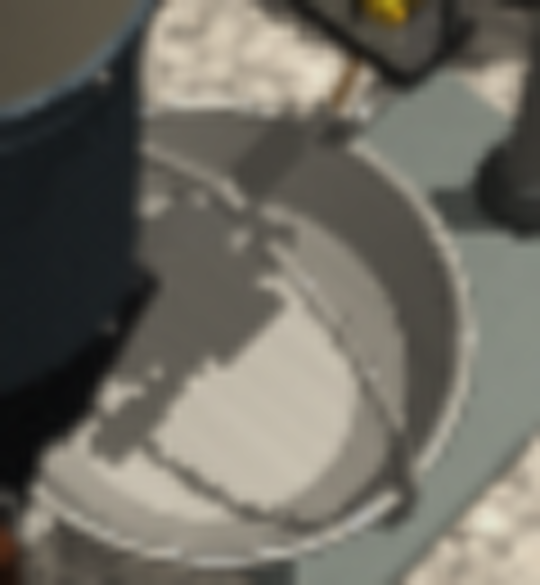

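The wire bend is at (235,190), against (223,187) predicted. The rim matches and the hook shows at (360,115) as predicted. Alignment is fine, so I'll push in over the tip.

>>> drive_tool([
  {"claw": 0,"offset": [0.05,-1.0,0],"roll": 0},
  {"claw": 0,"offset": [0,-1.0,0],"roll": 0},
  {"claw": 0,"offset": [0,-0.7,0],"roll": 0},
  {"claw": 0,"offset": [0,-0.4,0],"roll": 0},
  {"claw": 0,"offset": [0,-0.4,0],"roll": 0},
])

```text
t: 8.3
eef_pos: [455.3, 106.9, 173.0]
tool_rot: [0.78, -0.625, -0.0, 0.0]
ft_force: [-0.3, 0.6, -2.2]
grip_width: 0.12
gripper_force: 107.7
```

>>> drive_tool([
  {"claw": 0,"offset": [0,-0.3,0],"roll": 0},
  {"claw": 0,"offset": [0,-0.3,0],"roll": 0},
  {"claw": 0,"offset": [0,-0.3,0],"roll": 0},
  {"claw": 0,"offset": [0,-0.3,0],"roll": 0},
  {"claw": 0,"offset": [0,0,0],"roll": 0},
])

```text
t: 8.8
eef_pos: [466.9, 109.4, 173.3]
tool_rot: [0.78, -0.625, 0.0, -0.0]
ft_force: [0.2, -0.3, -1.8]
grip_width: 0.116
gripper_force: 107.7
```

>>> drive_tool([
  {"claw": 0,"offset": [0,-0.3,0],"roll": 0},
  {"claw": 0,"offset": [0,-0.3,0],"roll": 0},
  {"claw": 0,"offset": [0,-0.2,0],"roll": 0},
  {"claw": 0,"offset": [0,-0.1,0],"roll": 0},
  {"claw": 0,"offset": [0,0,0],"roll": 0},
])

```text
t: 9.3
eef_pos: [474.9, 111.1, 172.8]
tool_rot: [0.78, -0.625, -0.0, 0.001]
ft_force: [-1.6, -0.2, -2.6]
grip_width: 0.121
gripper_force: 107.5
```

```bash
python3 - <<'E'
from h import *
f=[]
for i in range(6):
    im=env.capture("scene");s=env.read_state();f.append(np.r_[s["ft_force"],s["torque"]])
print(np.mean(f,0).round(2),np.std(f,0).round(2));cv2.imwrite("pics/s4.png",im[:,:,::-1])
y=.22;print("pan x,y", (Ro.from_euler("z",-y).as_matrix()@(s["eef_pos"]-[581.5,135.3,207-120+54.3])+[105,0,0]).round(1))
E
```

```text
[-2.56 -0.6  -3.13 -0.26  1.08 -0.01] [0.66 0.35 0.33 0.03 0.04 0.02]
pan x,y [-4.  -0.3 31.9]
```

The gate is giving: about 2.6 N in −x, with the bar at hook x ≈ −4 mm. I'll lower to just above the seat.

>>> drive_tool([
  {"claw": 0,"offset": [0,0,0.3],"roll": 0},
  {"claw": 0,"offset": [0,0,0.5],"roll": 0},
  {"claw": 0,"offset": [0,0,0.5],"roll": 0},
  {"claw": 0,"offset": [0,0,0.4],"roll": 0},
  {"claw": 0,"offset": [0,-0.1,0.3],"roll": 0},
])

```text
t: 10.1
eef_pos: [476.6, 111.6, 153.1]
tool_rot: [0.78, -0.625, 0.0, -0.0]
ft_force: [-2.1, -0.6, -0.3]
grip_width: 0.12
gripper_force: 107.8
```

>>> drive_tool([
  {"claw": 0,"offset": [0,-0.1,0.2],"roll": 0},
  {"claw": 0,"offset": [0,-0.1,0.2],"roll": 0},
  {"claw": 0,"offset": [0,0,0.2],"roll": 0},
  {"claw": 0,"offset": [0,0,0],"roll": 0},
  {"claw": 0,"offset": [0,0,0],"roll": 0},
])

```text
t: 10.6
eef_pos: [478.5, 112.0, 147.3]
tool_rot: [0.78, -0.625, 0.0, -0.0]
ft_force: [0.7, -0.0, -2.6]
grip_width: 0.12
gripper_force: 107.5
```

```bash
cat >> h.py <<'E'
def chk():
    f=[]
    for i in range(8):
        im=env.capture("scene");s=env.read_state();f.append(np.r_[s["ft_force"],s["torque"]])
    print(round(float(s["t"]),2),np.mean(f,0).round(2),np.std(f,0).round(2))
    y=.22;print("pan x,y,z rel hook0", (Ro.from_euler("z",-y).as_matrix()@(s["eef_pos"]-[581.5,135.3,207-120+54.3])+[105,0,0]).round(1))
    # red pointer and yellow knob in the scene picture
    im=im.astype(int);r,g,b=im[...,0],im[...,1],im[...,2];M=np.zeros(r.shape,bool);M[180:225,275:320]=1
    for nm,m in(("red",(r>90)&(g<60)&(b<60)),("yel",(r>120)&(g>110)&(b<70))):
        ys,xs=np.nonzero(m&M);print(nm,len(xs),xs.mean().round(2) if len(xs) else 0,ys.mean().round(2) if len(xs) else 0,list(zip(xs,ys))[:12] if nm=="red" else (xs.min(),ys.max()))
    return im
E
python3 -c "
from h import *
chk()"
```

```text
11.0 [ 0.03 -0.07 -1.81 -0.04  0.21  0.02] [0.41 0.48 0.36 0.02 0.02 0.02]
pan x,y,z rel hook0 [-0.7 -0.3  6.1]
red 3 292.33 193.0 [(np.int64(291), np.int64(192)), (np.int64(292), np.int64(193)), (np.int64(294), np.int64(194))]
yel 68 300.12 196.71 (np.int64(291), np.int64(206))
```

The gate has shut behind the bar and the load is back to pure weight (about 2 N, moment 0.21). Now a gentle seat.

>>> drive_tool([
  {"claw": 0,"offset": [0,0,0.2],"roll": 0},
  {"claw": 0,"offset": [0,0,0.2],"roll": 0},
  {"claw": 0,"offset": [0,0,0.2],"roll": 0},
  {"claw": 0,"offset": [0,0,0.2],"roll": 0},
  {"claw": 0,"offset": [0,0,0.2],"roll": 0},
])

```text
t: 11.5
eef_pos: [478.4, 111.9, 137.1]
tool_rot: [0.78, -0.625, 0.0, 0.0]
ft_force: [-0.5, 0.9, -1.7]
grip_width: 0.118
gripper_force: 107.7
```

>>> drive_tool([
  {"claw": 0,"offset": [0,0,0.2],"roll": 0},
  {"claw": 0,"offset": [0,0,0.2],"roll": 0},
  {"claw": 0,"offset": [0,0,0.1],"roll": 0},
  {"claw": 0,"offset": [0,0,0],"roll": 0},
  {"claw": 0,"offset": [0,0,0],"roll": 0},
])

```text
t: 12.0
eef_pos: [478.4, 111.9, 132.4]
tool_rot: [0.78, -0.625, 0.0, -0.0]
ft_force: [0.0, -0.9, -1.2]
grip_width: 0.116
gripper_force: 107.8
```

```bash
python3 -c "
from h import *
chk()"
```

```text
12.4 [-0.22 -0.07 -0.71 -0.05  0.13 -0.  ] [0.42 0.53 0.4  0.03 0.02 0.03]
pan x,y,z rel hook0 [-0.7 -0.3 -8.9]
red 3 293.0 196.0 [(np.int64(292), np.int64(195)), (np.int64(293), np.int64(196)), (np.int64(294), np.int64(197))]
yel 69 300.1 196.67 (np.int64(291), np.int64(206))
```

>>> drive_tool([
  {"claw": 0,"offset": [0,0,0.2],"roll": 0},
  {"claw": 0,"offset": [0,0,0.2],"roll": 0},
  {"claw": 0,"offset": [0,0,0.1],"roll": 0},
  {"claw": 0,"offset": [0,0,0],"roll": 0},
  {"claw": 0,"offset": [0,0,0],"roll": 0},
])

```text
t: 12.9
eef_pos: [478.5, 112.0, 127.4]
tool_rot: [0.78, -0.625, 0.0, -0.0]
ft_force: [-0.8, 0.1, -1.5]
grip_width: 0.119
gripper_force: 107.8
```

```bash
python3 -c "
from h import *
chk();chk()"
```

```text
13.3 [ 0.48 -0.28 -0.5  -0.   -0.1  -0.01] [0.39 0.77 0.64 0.02 0.04 0.03]
pan x,y,z rel hook0 [ -0.7  -0.3 -14. ]
red 3 293.0 197.33 [(np.int64(292), np.int64(197)), (np.int64(293), np.int64(197)), (np.int64(294), np.int64(198))]
yel 70 300.1 196.61 (np.int64(291), np.int64(206))
13.7 [ 0.56  0.29 -0.32  0.03 -0.2  -0.01] [0.47 0.62 0.4  0.02 0.03 0.03]
pan x,y,z rel hook0 [ -0.7  -0.3 -14. ]
red 3 293.0 197.33 [(np.int64(292), np.int64(197)), (np.int64(293), np.int64(197)), (np.int64(294), np.int64(198))]
yel 69 300.1 196.67 (np.int64(291), np.int64(206))
```

>>> drive_tool([
  {"claw": 0,"offset": [0,0,0.1],"roll": 0},
  {"claw": 0,"offset": [0,0,0.1],"roll": 0},
  {"claw": 0,"offset": [0,0,0.05],"roll": 0},
  {"claw": 0,"offset": [0,0,0],"roll": 0},
  {"claw": 0,"offset": [0,0,0],"roll": 0},
])

```text
t: 14.2
eef_pos: [478.4, 112.0, 124.8]
tool_rot: [0.78, -0.625, 0.0, -0.0]
ft_force: [1.4, -0.0, -0.4]
grip_width: 0.117
gripper_force: 107.9
```

```bash
python3 -c "
from h import *
chk();chk();chk()"
```

```text
14.6 [ 1.36 -0.11  0.29  0.07 -0.32 -0.01] [0.64 0.28 0.39 0.02 0.03 0.03]
pan x,y,z rel hook0 [ -0.7  -0.3 -16.5]
red 3 293.0 198.0 [(np.int64(292), np.int64(197)), (np.int64(293), np.int64(198)), (np.int64(294), np.int64(199))]
yel 70 300.1 196.61 (np.int64(291), np.int64(206))
15.0 [ 1.06 -0.06  0.11  0.09 -0.33 -0.02] [0.56 0.33 0.2  0.03 0.03 0.03]
pan x,y,z rel hook0 [ -0.7  -0.3 -16.5]
red 3 293.0 198.0 [(np.int64(292), np.int64(197)), (np.int64(293), np.int64(198)), (np.int64(294), np.int64(199))]
yel 69 300.1 196.67 (np.int64(291), np.int64(206))
15.4 [ 0.89  0.48  0.31  0.08 -0.39  0.01] [0.61 0.36 0.42 0.02 0.03 0.02]
pan x,y,z rel hook0 [ -0.7  -0.3 -16.5]
red 3 293.0 198.0 [(np.int64(292), np.int64(197)), (np.int64(293), np.int64(198)), (np.int64(294), np.int64(199))]
yel 70 300.1 196.61 (np.int64(291), np.int64(206))
```

Vertically balanced, but there's a +1.1 N side load, so the bar sits on the −x flank of the bend. I'll ease it +x.

>>> drive_tool([
  {"claw": 0,"offset": [0,-0.1,0],"roll": 0},
  {"claw": 0,"offset": [0,-0.1,0],"roll": 0},
  {"claw": 0,"offset": [0,-0.05,0],"roll": 0},
  {"claw": 0,"offset": [0,0,0],"roll": 0},
  {"claw": 0,"offset": [0,0,0],"roll": 0},
])

```text
t: 15.9
eef_pos: [480.5, 112.4, 124.6]
tool_rot: [0.78, -0.625, -0.0, 0.0]
ft_force: [-2.1, 0.1, 1.0]
grip_width: 0.114
gripper_force: 107.9
```

```bash
python3 -c "
from h import *
chk();chk();chk()"
```

```text
16.3 [-1.71 -0.58  0.05 -0.13  0.55 -0.03] [0.43 0.41 0.4  0.02 0.02 0.04]
pan x,y,z rel hook0 [  1.7  -0.3 -16.5]
red 3 293.0 198.0 [(np.int64(292), np.int64(197)), (np.int64(293), np.int64(198)), (np.int64(294), np.int64(199))]
yel 69 300.1 196.67 (np.int64(291), np.int64(206))
16.7 [-1.9  -0.4  -0.04 -0.18  0.55 -0.02] [0.38 0.53 0.54 0.03 0.04 0.02]
pan x,y,z rel hook0 [  1.7  -0.3 -16.5]
red 2 292.5 197.5 [(np.int64(292), np.int64(197)), (np.int64(293), np.int64(198))]
yel 69 300.1 196.67 (np.int64(291), np.int64(206))
17.1 [-1.8  -0.72 -0.19 -0.18  0.53 -0.04] [0.45 0.66 0.35 0.02 0.03 0.03]
pan x,y,z rel hook0 [  1.7  -0.3 -16.5]
red 3 293.0 198.0 [(np.int64(292), np.int64(197)), (np.int64(293), np.int64(198)), (np.int64(294), np.int64(199))]
yel 68 300.12 196.71 (np.int64(291), np.int64(206))
```

>>> drive_tool([
  {"claw": 0,"offset": [0,0.05,0],"roll": 0},
  {"claw": 0,"offset": [0,0.05,0],"roll": 0},
  {"claw": 0,"offset": [0,0.03,0],"roll": 0},
  {"claw": 0,"offset": [0,0,0],"roll": 0},
  {"claw": 0,"offset": [0,0,0],"roll": 0},
])

```text
t: 17.6
eef_pos: [479.8, 112.4, 125.0]
tool_rot: [0.781, -0.625, 0.0, -0.0]
ft_force: [0.4, 0.4, 0.8]
grip_width: 0.119
gripper_force: 107.9
```

```bash
python3 -c "
from h import *
chk();chk();chk()"
```

```text
18.0 [ 1.19  0.35  0.09  0.08 -0.4  -0.01] [0.51 0.21 0.45 0.03 0.03 0.03]
pan x,y,z rel hook0 [  0.5  -0.3 -16.5]
red 3 293.0 198.0 [(np.int64(292), np.int64(197)), (np.int64(293), np.int64(198)), (np.int64(294), np.int64(199))]
yel 69 300.1 196.67 (np.int64(291), np.int64(206))
18.4 [ 1.18  0.49  0.28  0.14 -0.39 -0.  ] [0.34 0.27 0.66 0.03 0.03 0.03]
pan x,y,z rel hook0 [  0.4  -0.3 -16.5]
red 3 293.0 198.0 [(np.int64(292), np.int64(197)), (np.int64(293), np.int64(198)), (np.int64(294), np.int64(199))]
yel 70 300.1 196.61 (np.int64(291), np.int64(206))
18.8 [ 0.87  0.76  0.32  0.15 -0.38  0.  ] [0.37 0.43 0.53 0.02 0.03 0.03]
pan x,y,z rel hook0 [  0.4  -0.3 -16.5]
red 3 293.0 198.0 [(np.int64(292), np.int64(197)), (np.int64(293), np.int64(198)), (np.int64(294), np.int64(199))]
yel 68 300.12 196.71 (np.int64(291), np.int64(206))
```

>>> drive_tool([
  {"claw": 0,"offset": [0,-0.05,0],"roll": 0},
  {"claw": 0,"offset": [0,0,-0.03],"roll": 0},
  {"claw": 0,"offset": [0,0,0],"roll": 0},
  {"claw": 0,"offset": [0,0,0],"roll": 0},
])

```text
t: 19.2
eef_pos: [479.6, 112.2, 124.9]
tool_rot: [0.78, -0.625, -0.0, 0.0]
ft_force: [-2.0, -0.7, -0.7]
grip_width: 0.121
gripper_force: 107.9
```

```bash
python3 -c "
from h import *
chk();chk()"
```

```text
19.6 [-0.97 -0.15  0.18 -0.04  0.39  0.03] [0.3  0.48 0.47 0.06 0.07 0.02]
pan x,y,z rel hook0 [  0.7  -0.4 -16.3]
red 2 292.5 197.5 [(np.int64(292), np.int64(197)), (np.int64(293), np.int64(198))]
yel 70 300.1 196.61 (np.int64(291), np.int64(206))
20.0 [-1.66 -0.53 -0.01 -0.1   0.49  0.01] [0.45 0.25 0.4  0.03 0.03 0.04]
pan x,y,z rel hook0 [  0.9  -0.3 -16.2]
red 1 293.0 198.0 [(np.int64(293), np.int64(198))]
yel 69 300.1 196.67 (np.int64(291), np.int64(206))
```

>>> drive_tool([
  {"claw": 0,"offset": [0,0.02,0],"roll": 0},
  {"claw": 0,"offset": [0,0,0],"roll": 0},
  {"claw": 0,"offset": [0,0,0],"roll": 0},
])

```text
t: 20.3
eef_pos: [479.9, 112.3, 125.2]
tool_rot: [0.78, -0.625, 0.0, -0.0]
ft_force: [-1.7, 0.1, -0.2]
grip_width: 0.121
gripper_force: 107.9
```

```bash
python3 -c "
from h import *
chk();chk()"
```

```text
20.7 [-0.64 -0.59  0.15 -0.11  0.22 -0.05] [0.52 0.55 0.26 0.03 0.05 0.02]
pan x,y,z rel hook0 [  0.8  -0.3 -16.2]
red 1 292.0 197.0 [(np.int64(292), np.int64(197))]
yel 68 300.12 196.71 (np.int64(291), np.int64(206))
21.1 [-0.48 -0.54  0.2  -0.09  0.13 -0.01] [0.31 0.59 0.43 0.02 0.05 0.04]
pan x,y,z rel hook0 [  0.8  -0.3 -16.2]
red 1 292.0 197.0 [(np.int64(292), np.int64(197))]
yel 68 300.12 196.71 (np.int64(291), np.int64(206))
```

>>> drive_tool([
  {"claw": 0,"offset": [0,0,0],"roll": 0},
  {"claw": 0,"offset": [0,0,0],"roll": 0},
  {"claw": 0,"offset": [0,0,0],"roll": 0},
], squeeze=60)

```text
t: 21.4
eef_pos: [479.9, 112.3, 125.1]
tool_rot: [0.78, -0.625, 0.0, -0.0]
ft_force: [0.2, -0.2, 0.3]
grip_width: 0.12
gripper_force: 107.9
```

>>> drive_tool([
  {"claw": 0,"offset": [0,0,0],"roll": 0},
  {"claw": 0,"offset": [0,0,0],"roll": 0},
  {"claw": 0,"offset": [0,0,0],"roll": 0},
], squeeze=20)

```text
t: 21.7
eef_pos: [479.8, 112.2, 125.1]
tool_rot: [0.78, -0.625, 0.0, -0.0]
ft_force: [-0.0, 1.0, 1.3]
grip_width: 0.121
gripper_force: 107.9
```

```bash
python3 -c "
from h import *
chk()"
```

```text
22.1 [ 0.27 -0.3   0.03 -0.09 -0.04 -0.05] [0.38 0.45 0.38 0.02 0.02 0.04]
pan x,y,z rel hook0 [  0.8  -0.3 -16.2]
red 1 292.0 197.0 [(np.int64(292), np.int64(197))]
yel 70 300.1 196.61 (np.int64(291), np.int64(206))
```

Net force on the tool is about zero. I'll open in small steps.

>>> drive_tool([
  {"claw": 0.12,"offset": [0,0,0],"roll": 0},
  {"claw": 0.13,"offset": [0,0,0],"roll": 0},
  {"claw": 0.14,"offset": [0,0,0],"roll": 0},
  {"claw": 0.15,"offset": [0,0,0],"roll": 0},
  {"claw": 0.17,"offset": [0,0,0],"roll": 0},
])

```text
t: 22.6
eef_pos: [479.8, 112.3, 125.0]
tool_rot: [0.78, -0.625, -0.0, 0.0]
ft_force: [0.2, 0.4, 0.4]
grip_width: 0.17
gripper_force: 0.0
```

>>> drive_tool([
  {"claw": 0.2,"offset": [0,0,0],"roll": 0},
  {"claw": 0.24,"offset": [0,0,0],"roll": 0},
  {"claw": 0.28,"offset": [0,0,0],"roll": 0},
  {"claw": 0.32,"offset": [0,0,0],"roll": 0},
  {"claw": 0.36,"offset": [0,0,0],"roll": 0},
])

```text
t: 23.1
eef_pos: [479.8, 112.3, 125.1]
tool_rot: [0.78, -0.625, 0.0, 0.0]
ft_force: [0.0, -0.4, 0.5]
grip_width: 0.355
gripper_force: 0.0
```

```bash
python3 -c "
from h import *
im=chk()
w=env.capture('wrist')
cv2.imwrite('pics/w5.png',w[:,:,::-1]);cv2.imwrite('pics/s5.png',im[:,:,::-1])
for k in range(8): env.capture('scene')
chk()"
```

```text
23.5 [ 0.1   0.1  -0.04  0.01 -0.   -0.  ] [0.66 0.49 0.65 0.03 0.03 0.03]
pan x,y,z rel hook0 [  0.7  -0.3 -16.2]
red 2 292.5 197.5 [(np.int64(292), np.int64(197)), (np.int64(293), np.int64(198))]
yel 69 300.1 196.67 (np.int64(291), np.int64(206))
24.35 [ 0.22 -0.19 -0.25 -0.01 -0.    0.01] [0.38 0.26 0.44 0.03 0.03 0.02]
pan x,y,z rel hook0 [  0.7  -0.3 -16.2]
red 2 292.5 197.5 [(np.int64(292), np.int64(197)), (np.int64(293), np.int64(198))]
yel 70 300.1 196.61 (np.int64(291), np.int64(206))[ WARN:0@6.716] global loadsave.cpp:1063 imwrite_ Unsupported depth image for selected encoder is fallbacked to CV_8U.
```

View pics/w5.png

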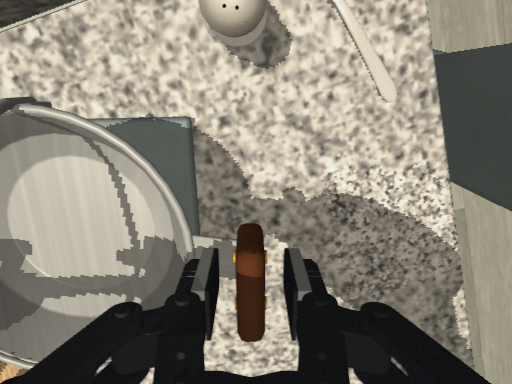

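The wrist view shows the tab centred at (251,285) with a clear gap to both pads, so the pan hangs free and forces are zero. It has been at rest over 1 s. I'll back straight up and go to the marker.

>>> drive_tool([
  {"claw": 0.36,"offset": [0,0,-0.5],"roll": 0},
  {"claw": 0.36,"offset": [0,0,-1],"roll": 0},
  {"claw": 0.36,"offset": [0,0,-1.5],"roll": 0},
  {"claw": 0.36,"offset": [0,0,-2],"roll": 0},
  {"claw": 0.36,"offset": [0,0,-2],"roll": 0},
])

```text
t: 24.85
eef_pos: [479.9, 112.2, 196.7]
tool_rot: [0.78, -0.625, 0.0, -0.0]
ft_force: [0.7, -0.3, 0.4]
grip_width: 0.364
gripper_force: 0.0
```

>>> drive_tool([
  {"claw": 0,"offset": [0,0.5,-4],"roll": 0},
  {"claw": 0,"offset": [0,1,-4],"roll": 0},
  {"claw": 0,"offset": [0,1,-4],"roll": 0},
  {"claw": 0,"offset": [0,0,-4],"roll": 0},
  {"claw": 0,"offset": [0,0,-4],"roll": 0},
])

```text
t: 25.35
eef_pos: [454.6, 106.3, 398.2]
tool_rot: [0.78, -0.625, 0.001, -0.001]
ft_force: [1.3, 0.8, -0.1]
grip_width: -0.0
gripper_force: 0.0
```

>>> drive_tool([
  {"claw": 0,"offset": [0,0,0],"roll": 0.14},
  {"claw": 0,"offset": [0,0,0],"roll": 0.14},
  {"claw": 0,"offset": [0,0,0],"roll": 0.14},
  {"claw": 0,"offset": [0,0,0],"roll": 0.14},
  {"claw": 0,"offset": [0,0,0],"roll": 0.14},
])

```text
t: 25.85
eef_pos: [455.2, 106.6, 396.1]
tool_rot: [-0.516, 0.856, -0.0, 0.001]
ft_force: [-0.8, -0.1, -0.1]
grip_width: 0.001
gripper_force: 0.0
```

>>> drive_tool([
  {"claw": 0,"offset": [0,0,0],"roll": 0.14},
  {"claw": 0,"offset": [0,0,0],"roll": 0.14},
  {"claw": 0,"offset": [0,0,0],"roll": 0.14},
  {"claw": 0,"offset": [0,0,0],"roll": 0.14},
  {"claw": 0,"offset": [0,0,0],"roll": 0.14},
])

```text
t: 26.35
eef_pos: [455.2, 106.6, 396.1]
tool_rot: [-0.191, 0.982, 0.0, 0.001]
ft_force: [-0.0, -1.0, -0.1]
grip_width: 0.002
gripper_force: 0.0
```

>>> drive_tool([
  {"claw": 0,"offset": [0,0,0],"roll": 0.14},
  {"claw": 0,"offset": [0,0,0],"roll": 0},
])

```text
t: 26.55
eef_pos: [455.3, 106.6, 396.0]
tool_rot: [-0.124, 0.992, 0.0, 0.001]
ft_force: [-0.5, -0.0, 0.4]
grip_width: -0.002
gripper_force: 0.0
```

```bash
python3 -c "
from h import *
R=Ro.from_euler('z',.22).as_matrix()
p=np.array([581.5,135.3,0])+R@np.array([-34,-34,375.])
go(p,.22+np.pi/2)
chk()"
```

```text
t 26.55 pos [455.3 106.6 396. ] yaw 1.82 tilt [ 0.001  0.    -1.   ] -> cm [-9.44 -3.63  2.11] roll 0.029450060446780668 ft [-0.53 -0.03  0.4 ] w -0.002 q6 [ 0.57  0.1   0.33  0.   -1.8  -1.89]
26.95 [-0.43 -0.02 -0.02  0.03  0.    0.02] [0.44 0.67 0.35 0.03 0.02 0.03]
pan x,y,z rel hook0 [-24.3  -0.3 253.8]
red 2 292.5 197.5 [(np.int64(292), np.int64(197)), (np.int64(293), np.int64(198))]
yel 78 299.67 197.04 (np.int64(291), np.int64(206))
```

>>> drive_tool([
  {"claw": 0,"offset": [-1.89,-0.73,0.2],"roll": 0},
  {"claw": 0,"offset": [-1.89,-0.73,0.2],"roll": 0},
  {"claw": 0,"offset": [-1.89,-0.73,0.2],"roll": 0},
  {"claw": 0,"offset": [-1.89,-0.73,0.2],"roll": 0},
  {"claw": 0,"offset": [-1.88,-0.71,0.2],"roll": 0.03},
])

```text
t: 27.45
eef_pos: [556.7, 94.9, 384.9]
tool_rot: [-0.11, 0.994, -0.0, -0.0]
ft_force: [0.0, -0.3, 0.2]
grip_width: 0.001
gripper_force: 0.0
```

>>> drive_tool([
  {"claw": 0,"offset": [0,0,0.8],"roll": 0},
  {"claw": 0,"offset": [0,0,0.8],"roll": 0},
  {"claw": 0,"offset": [0,0,0.6],"roll": 0},
  {"claw": 0,"offset": [0,0,0],"roll": 0},
])

```text
t: 27.85
eef_pos: [554.9, 95.1, 362.6]
tool_rot: [-0.111, 0.994, -0.0, -0.001]
ft_force: [-0.2, 0.1, 0.1]
grip_width: 0.0
gripper_force: 0.0
```

```bash
python3 -c "
from h import *
R=Ro.from_euler('z',.22).as_matrix()
p=np.array([581.5,135.3,0])+R@np.array([-34,-34,334.5])
go(p,.22+np.pi/2)
chk()"
```

```text
t 27.85 pos [554.9  95.1 362.6] yaw 1.792 tilt [-0.001 -0.    -1.   ] -> cm [-0.07 -0.06  2.81] roll 0.001648573575108614 ft [-0.21  0.15  0.15] w 0.0 q6 [ 0.45  0.29  0.48 -0.   -1.77 -1.8 ]Traceback (most recent call last):
  File "<string>", line 6, in <module>
    chk()
    ~~~^^
  File "h.py", line 30, in chk
    im=env.capture("scene");s=env.read_state();f.append(np.r_[s["ft_force"],s["torque"]])
ValueError: 200 camera calls are used up
```

>>> drive_tool([
  {"claw": 0,"offset": [0,0,0.3],"roll": 0},
  {"claw": 0,"offset": [0,0,0.3],"roll": 0},
])

```text
t: 28.3
eef_pos: [555.9, 95.1, 357.0]
tool_rot: [-0.11, 0.994, 0.0, 0.0]
ft_force: [0.6, -0.3, -0.1]
grip_width: -0.0
gripper_force: 0.0
```

>>> drive_tool([
  {"claw": 0,"offset": [0,0,0.2],"roll": 0},
])

```text
t: 28.4
eef_pos: [555.8, 95.1, 354.6]
tool_rot: [-0.11, 0.994, -0.0, -0.0]
ft_force: [-0.1, 0.8, -0.3]
grip_width: 0.002
gripper_force: 0.0
```

>>> drive_tool([
  {"claw": 0,"offset": [0,0,0.2],"roll": 0},
])

```text
t: 28.5
eef_pos: [555.8, 95.0, 352.8]
tool_rot: [-0.11, 0.994, -0.0, -0.0]
ft_force: [0.0, 0.5, 0.3]
grip_width: -0.0
gripper_force: 0.0
```

>>> drive_tool([
  {"claw": 0,"offset": [0,0,0.2],"roll": 0},
])

```text
t: 28.6
eef_pos: [555.9, 95.0, 350.9]
tool_rot: [-0.11, 0.994, -0.0, -0.0]
ft_force: [-0.3, 0.9, -0.9]
grip_width: 0.006
gripper_force: 0.0
```

>>> drive_tool([
  {"claw": 0,"offset": [0,0,0.2],"roll": 0},
])

```text
t: 28.7
eef_pos: [555.9, 95.1, 348.9]
tool_rot: [-0.11, 0.994, -0.0, 0.0]
ft_force: [0.6, 0.6, 1.9]
grip_width: -0.001
gripper_force: 0.9
```

>>> drive_tool([
  {"claw": 0,"offset": [0,0,0.2],"roll": 0},
])

```text
t: 28.8
eef_pos: [555.9, 95.1, 347.3]
tool_rot: [-0.11, 0.994, 0.0, 0.0]
ft_force: [-0.7, 1.0, 0.6]
grip_width: -0.003
gripper_force: 0.9
```

>>> drive_tool([
  {"claw": 0,"offset": [0,0,0.2],"roll": 0},
])

```text
t: 28.9
eef_pos: [555.9, 95.0, 345.3]
tool_rot: [-0.11, 0.994, 0.0, 0.0]
ft_force: [-0.2, -0.5, 2.0]
grip_width: -0.0
gripper_force: 0.9
```

>>> drive_tool([
  {"claw": 0,"offset": [0,0,0.2],"roll": 0},
])

```text
t: 29.0
eef_pos: [555.9, 95.0, 343.2]
tool_rot: [-0.11, 0.994, 0.0, 0.0]
ft_force: [0.0, 0.7, 1.8]
grip_width: -0.003
gripper_force: 0.9
```

>>> drive_tool([
  {"claw": 0,"offset": [0,0,0.2],"roll": 0},
])

```text
t: 29.1
eef_pos: [555.9, 95.1, 341.1]
tool_rot: [-0.11, 0.994, 0.0, 0.0]
ft_force: [0.8, -0.0, 1.8]
grip_width: -0.002
gripper_force: 0.9
```

>>> drive_tool([
  {"claw": 0,"offset": [0,0,0.2],"roll": 0},
  {"claw": 0,"offset": [0,0,0.2],"roll": 0},
  {"claw": 0,"offset": [0,0,0.15],"roll": 0},
  {"claw": 0,"offset": [0,0,0.1],"roll": 0},
  {"claw": 0,"offset": [0,0,0],"roll": 0},
])

```text
t: 29.6
eef_pos: [555.9, 95.0, 334.4]
tool_rot: [-0.11, 0.994, -0.0, -0.0]
ft_force: [-0.1, 0.5, -0.2]
grip_width: 0.005
gripper_force: 0.2
```

>>> drive_tool([
  {"claw": 0,"offset": [0,0,0],"roll": 0},
  {"claw": 0,"offset": [0,0,0],"roll": 0},
])

```text
t: 29.8
eef_pos: [555.9, 95.1, 334.4]
tool_rot: [-0.11, 0.994, -0.0, -0.0]
ft_force: [-0.2, -0.2, 0.2]
grip_width: 0.001
gripper_force: 0.1
```

I have no camera calls left, so I'll check the sink from the pointer shift in the saved scene pictures.

```bash
python3 - <<'E'
from h import *
c={}
for n in("scene0","s2s","s4","s5"):
    im=cv2.imread(f"pics/{n}.png").astype(float)[183:206,286:298];w=np.clip(im[...,2]-np.maximum(im[...,1],im[...,0])-25,0,None)
    yel=(im[...,1]>im[...,0]+30);w[yel]=0
    ys,xs=np.mgrid[:w.shape[0],:w.shape[1]];c[n]=((xs*w).sum()/w.sum()+286,(ys*w).sum()/w.sum()+183,w.sum());print(n,np.round(c[n],2))
R=Ro.from_euler("z",.22).as_matrix();h=np.array([581.5,135.3,0])
for s in(0,14,16.4,19): print(s,proj("scene",h+R@np.array([-15,-10,345.-s])).round(2))
E
```

```text
scene0 [292.52 193.26 191.  ]
s2s [292.5  193.24 218.  ]
s4 [292.76 193.36 244.  ]
s5 [291.91 197.28 174.  ]
0 [293.36 194.06]
14 [292.87 197.45]
16.4 [292.79 198.03]
19 [292.7  198.64]
```

>>> drive_tool([
  {"claw": 0,"offset": [0,0,-0.5],"roll": 0},
  {"claw": 0,"offset": [0,0,-2],"roll": 0},
  {"claw": 0,"offset": [0,0,-2],"roll": 0},
  {"claw": 0,"offset": [0,0,0],"roll": 0},
])

```text
t: 30.2
eef_pos: [556.7, 94.9, 382.7]
tool_rot: [-0.11, 0.994, 0.0, 0.003]
ft_force: [-1.0, -0.8, 0.8]
grip_width: -0.002
gripper_force: 0.0
```

The pointer shift gives a 16.6 mm sink, which agrees with where the marker stands. The tool is clear, so I'll hand in.

>>> drive_tool([
  {"claw": 0,"offset": [0,0,-1],"roll": 0},
  {"claw": 0,"offset": [0,0,0],"roll": 0},
  {"claw": 0,"offset": [0,0,0],"roll": 0},
  {"claw": 0,"offset": [0,0,0],"roll": 0},
  {"claw": 0,"offset": [0,0,0],"roll": 0},
])

```text
t: 30.7
eef_pos: [555.7, 95.1, 389.0]
tool_rot: [-0.11, 0.994, -0.0, -0.0]
ft_force: [-0.6, -0.8, 0.1]
grip_width: 0.003
gripper_force: 0.0
```

```bash
python3 -c "
from rig import env
print(env.finish_job())"
```

```text
the job is handed in; nothing more can be done
None
```

The job is handed in at about 31 s, with no verdict returned: the pan hangs free in the hook, and the tare marker was pushed level with the pointer, to about 1 mm by calculation; its final position went unpictured because the camera calls had run out.

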